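# Tare the receiving scale for an empty tub

### The job

The empty steel tub already stands on the pan of the receiving scale: tare it out before goods are weighed in. Throw the cam lever all the way over to free the locked pan, and when the needle has settled, turn the dial by the knob in its middle until the zero wedge points straight at the needle's tip. Leave the lever in the free position, the tub on the pan and everything round the scale where it is.

Things in the scene. Friction and masses are not known exactly. Their poses are not given: they have to be found in the camera images.
- scale: The grey bench scale, fixed to the table, 200 (x) x 420 (y) mm, upward-facing dial on its -y half and square pan on its +y half. Origin on the table top under the housing's middle; its axes are those named below. Dial axis at x = 0, y = -100 mm; pan centre at x = 0, y = +110 mm, pan top at z = 84 mm.
- lock_lever (a joint): Angle of the lock lever (rad), about the scale's +x axis through lever_pivot: 0 = locked (leaning 0.65 rad from vertical towards the scale's +y), 1.3 = fully free (leaning 0.65 rad towards -y); end stops at both. Takes about 2 N at the ball and stays where left. Freed, the pan sinks 5 to 10 mm under the tub, which swings the needle.
- lever_tip (a point): Centre of the black ball, 25 mm across, on the end of the lock lever's 9 mm rod, 85 mm from lever_pivot. It swings in an upright plane along the scale's y, 155 mm from the scale's middle on its +x side, 60 mm from the pan's edge; the ball is 113 mm above the table at both ends, 130 mm at mid swing.
- lever_pivot (a point): Centre of the lever's turning axis, 45 mm above the table, in the plane in which the lever swings; fixed to the scale. Its x axis is the lever's axis.
- dial (a joint): Angle of the white dial plate with its knob (rad), growing clockwise seen from above; at 0 the zero wedge points along the scale's +x. Range -1.5 to 2.2; stays where it is left. The wanted angle equals the joint needle's.
- knob_grip (a point): Point on the dial's axis at the height to grip the knob, 110 mm above the table. The knob is a black upright bar 44 mm long, 14 mm thick and 32 mm tall (90 to 122 mm above the table), fixed to the dial plate; its x axis runs along the bar, towards the zero wedge. Keep the fingers above the needle, whose top is 81 mm above the table.
- zero_mark (a point): Inner point of the zero wedge, the only triangular mark (14 mm wide at the rim) on the white dial plate (160 mm across; the others are thin ticks every 15 degrees), 66 mm from the dial's axis, 76 mm above the table. It turns with the knob.
- needle_tip (a point): Point of the dark needle, 66 mm from the dial's axis, 80 mm above the table, just above the dial plate. Moved only by the pan, not by the knob.
- needle (a joint): Angle of the needle (rad), clockwise seen from above, 0 along the scale's +x; about 0 while the pan is locked, somewhere from 0.6 to 1.4 once it is free, depending on the tub's weight.
- pan_top (a point): Centre of the top of the square dark steel pan, 190 x 190 mm, 84 mm above the table while locked; it sinks with the load when free.
- tub: Loose open steel tub, 150 x 150 x 50 mm, standing on the pan; origin under its middle. Its weight is unknown. Not to be handled.
- plates: Bystander: stack of white dinner plates, 210 mm across, 62 mm tall; origin under its middle.
- jar: Bystander: glass jar with steel cap, 72 mm across, 100 mm tall; origin under its middle.
- tape_roll: Bystander: cardboard-coloured roll of tape lying flat, 100 mm across, 48 mm tall; origin under its middle.
- carton: Bystander: small cardboard carton, 130 x 100 x 75 mm; origin under its middle.
- mug: Bystander: white mug, 80 mm across, 85 mm tall; origin under its middle.
- brush: Bystander: hand brush lying on the table between the lever's side of the scale and the back of the table; origin under its middle.

How it is judged:
By the outcome, as a careful person would: the job done as asked, in the order asked, and still so for the second after the job is handed in, with the robot touching nothing.
It also fails if it takes over 64 s, if anything falls off the work surface, if the arm or the gripper's body presses on something with over 40 N, if the wrist force passes 120 N, or if a joint passes its speed limit or range.

### The arm

A 6-joint arm with a two-finger parallel gripper is mounted at the origin on the work surface. World frame = base frame: x ahead of the robot, y to its left, z up, the work surface at z = 0. Lengths are in m, angles in degrees, forces in N, time in s.
With the tool pointing down it reaches from about 0.35 to 0.875 m from the base axis. Payload 4.2 kg.
Tool frame: the origin (TCP) lies on the centre line of the jaws, within the pads' length; the fingertips stand 19 mm ahead of it and the grasp point (between the pads) is the TCP; x points along the fingers, y is the direction in which the jaws open and shut, and the axes are right-handed (so a half turn about x gives the same grasp; the last joint's range is limited). The gripper opens to 87 mm and grips with 3 to 60 N. Pads are 19 mm wide; open, the fingers measure 117 mm over their backs; the gripper's body (75 mm by 190 mm) begins 51 mm behind the grasp point.
Start: joints at [89.53, 22.042, 0.453, 0, -68.411, -14.817], TCP at [0.165, 0.603, 0.242] pointing down, gripper open.
Joint ranges: [-179.83, 179.83], [-69.29, 118.12], [-61.27, 80.66], [-181.25, 117.63], [-171.15, -9.14], [-177.46, 177.46]. Speed limits (degrees/s): [159.86, 159.86, 180, 180, 180, 180].

### API

Orientations are given as a 3x3 rotation matrix whose columns are the frame's x, y, z axes.
In Python, from station import r, viewer, job, spotter gives the robot as it stands.
- The arm moves only by the tool play_rows, never from a script. Its argument "commands" is a list of rows, each an object of numbers: "fingers": the gripper command: -1 is fully open, 1 is shut, values between are in proportion; "tx", "ty", "tz": the shift along the tool's x, y, z normalised to -1 to 1, where 1 is 750 mm; "ax", "ay", "az": the turn, a rotation vector about the tool's x, y, z normalised to -1 to 1, where 1 is pi rad. In form: [{"fingers": .., "tx": .., "ty": .., "tz": .., "ax": .., "ay": .., "az": ..}, ...]. A call has 1 to 5 rows; each row is the pose to reach, as a shift and turn from the pose commanded when the call began, along the tool's axes at that moment, turning the shorter way round; what a row does not reach only later rows make up. A row lasts 1/12 s, in which the tool goes at most 41.7 mm and 7.16 degrees, less where a joint would pass 70% of its speed; a pose out of reach is approached as far as the arm can. A call with a number of a shift or a turn outside -1 to 1 is refused whole. A call with a gripper value outside its range is refused whole. The fingers move at their own pace and stop on an object; the grip force is fixed at half the most. Time passes only in rows, so rows that repeat a pose let the fingers close. It gives the time, the measured TCP pose, the force and the opening at its end, in the units of the state.
- r.sense(): the state, without advancing time (a new reading comes with each control period).
- viewer.capture(name): name is "scene" or "top"; returns a dict with "image" (480x640x3 uint8, red, green, blue), "fx", "fy", "cx", "cy" (pixels), "R" (3x3) and "t" (3): a world point X has camera coordinates R X + t. Camera axes: x right, y down, z forward; pixel columns grow to the right and rows downward; lengths in m; the calibration is good to about 2 mm. A picture is of the moment at which its call begins. There is no depth.
- job.finish_job(): hands the job in, once; it reports no verdict.
Trained networks look in a picture, given as the dict that the camera call returned (one of the last four; its "shot" number tells which), for a name from the list of things; names that differ only in an ending like _2 or _b are one class to them, and where a whole thing is asked for, a point or a joint stands for the part that bears it (a point fixed in the world has none). Each returns a list of dicts, best first, with "score" (0 to 1); they miss things now and then, are a little off and sometimes report something else, mostly with a low value. They report only what shows in the picture. A call takes as long as a camera call.
- spotter.find_in(name, picture): "uv" ([column, row] in pixels, amid what is visible of it).
- spotter.silhouettes(name, picture): "region" (480x640 bool, what is visible of it) and "uv" ([column, row] in pixels, amid what is visible of it).
The state is a dict: "time_s": time; "joints": joint angles; "joint_velocities": joint speeds; "effort": joint torques, N m; "tcp_pos": TCP position; "ee_rot": TCP orientation; "wrist_force": force on the tool from outside, world axes, zero at the start; "moment": the same for the moment, N m; "gripper_width": opening from 0.0 (shut) to 1.0 (fully open).
Only numpy, scipy, OpenCV 4.12 (cv2) and the standard library are available. Lean on these libraries where they do the work, as an engineer would, in place of code of your own. Each camera call takes 0.05 s, during which the arm holds its last target. There are 200 camera calls.

## Working session

There is one attempt and no reset: what is moved stays moved. The work goes in short steps, Python scripts to look and compute and a tool call to move; the robot and the scene stay as the last step left them, time stands still between calls to the robot, and variables do not carry over. Pictures are saved under pics/ and viewed, about 8 in all and at most 12, crops included, and the job is handed in when it is done.

Besides the shell and the picture viewer there is one more tool, called by a JSON object that holds its "fn" and its "kwargs", one argument or row to a line. play_rows: Moves the arm, as the interface text tells. Its arguments: {"type":"object","properties":{"commands":{"type":"array"}},"required":["commands"]}

```bash
mkdir -p pics; ls; cat > h.py <<'E'
import numpy as np, cv2
from station import r, viewer, job, spotter
def save(p,n): cv2.imwrite('pics/'+n+'.png',cv2.cvtColor(p['image'],cv2.COLOR_RGB2BGR))
def K(p): return np.array([[p['fx'],0,p['cx']],[0,p['fy'],p['cy']],[0,0,1.]])
def proj(p,X):
    c=np.array(p['R'])@np.array(X,float)+np.array(p['t']); q=K(p)@c; return q[:2]/q[2]
def ray(p,uv):
    R=np.array(p['R']);o=-R.T@np.array(p['t']); d=R.T@np.linalg.inv(K(p))@[uv[0],uv[1],1]; return o,d/np.linalg.norm(d)
def atz(p,uv,z):
    o,d=ray(p,uv); return o+d*(z-o[2])/d[2]
def tri(ps,uvs):
    A=np.zeros((3,3));b=np.zeros(3)
    for p,u in zip(ps,uvs):
        o,d=ray(p,u);M=np.eye(3)-np.outer(d,d);A+=M;b+=M@o
    return np.linalg.solve(A,b)
E
python3 - <<'E'
from h import *
np.set_printoptions(precision=4,suppress=True)
a=viewer.capture('scene');b=viewer.capture('top');save(a,'s1');save(b,'t1')
for n in ['scale','lever_tip','lever_pivot','knob_grip','zero_mark','needle_tip','pan_top','tub','plates','jar','tape_roll','carton','mug','brush']:
    fa=spotter.find_in(n,a)[:2];fb=spotter.find_in(n,b)[:2]
    print(n,[(np.round(f['uv']),round(f['score'],2)) for f in fa],[(np.round(f['uv']),round(f['score'],2)) for f in fb], tri([a,b],[fa[0]['uv'],fb[0]['uv']]) if fa and fb else '')
print(r.sense()['ee_rot'],r.sense()['tcp_pos'])
E
```

```text
pics
scale [(array([323., 233.]), 0.74), (array([255., 259.]), 0.62)] [(array([317., 262.]), 0.79)] [0.4592 0.0478 0.0068]
lever_tip [(array([348., 282.]), 0.61)] [(array([279., 195.]), 0.57)] [0.6386 0.1468 0.1013]
lever_pivot [(array([325., 239.]), 0.67)] [(array([318., 261.]), 0.78), (array([401., 310.]), 0.63)] [ 0.462   0.0506 -0.018 ]
knob_grip [(array([302., 212.]), 0.81)] [(array([337., 262.]), 0.92), (array([267., 277.]), 0.75)] [ 0.4585 -0.0055  0.0777]
zero_mark [(array([299., 212.]), 0.58)] [(array([337., 262.]), 0.71), (array([339., 255.]), 0.64)] [ 0.4589 -0.0093  0.0786]
needle_tip [] [] 
pan_top [(array([385., 262.]), 0.85), (array([382., 231.]), 0.63)] [(array([270., 281.]), 0.72), (array([322., 264.]), 0.59)] [ 0.4056  0.2076 -0.1617]
tub [(array([382., 229.]), 0.83), (array([386., 263.]), 0.4)] [(array([258., 252.]), 0.61)] [0.4836 0.1993 0.1097]
plates [(array([187., 214.]), 0.87), (array([255., 261.]), 0.69)] [(array([442., 252.]), 0.6), (array([339., 264.]), 0.3)] [ 0.489  -0.305   0.0096]
jar [(array([256., 262.]), 0.89), (array([477., 284.]), 0.36)] [(array([361., 208.]), 0.65), (array([335., 262.]), 0.36)] [ 0.6092 -0.0774  0.0551]
tape_roll [(array([419., 319.]), 0.85), (array([187., 214.]), 0.21)] [(array([215., 176.]), 0.64)] [0.6888 0.3171 0.0961]
carton [(array([474., 284.]), 0.65), (array([418., 316.]), 0.21)] [(array([173., 239.]), 0.71)] [0.5251 0.4435 0.0194]
mug [(array([249., 165.]), 0.78), (array([293., 220.]), 0.67)] [(array([400., 312.]), 0.73)] [ 0.3235 -0.1824  0.0496]
brush [(array([314., 307.]), 0.82), (array([322., 236.]), 0.32)] [(array([306., 185.]), 0.8), (array([338., 256.]), 0.28)] [0.6785 0.0774 0.0211]
[[ 0.     -0.2637 -0.9646]
 [-0.     -0.9646  0.2637]
 [-1.      0.     -0.    ]] [0.1648 0.6029 0.2415]
```

View pics/s1.png

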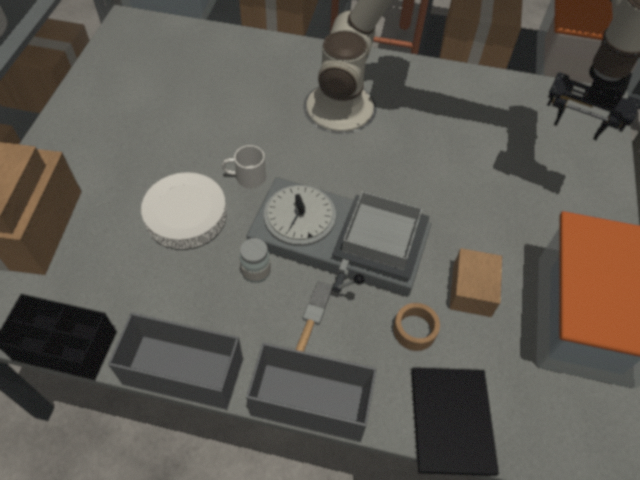

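```bash
python3 - <<'E'
import cv2
a=cv2.imread('pics/t1.png')[150:350,200:440]
cv2.imwrite('pics/t1c.png',cv2.resize(a,None,fx=3,fy=3,interpolation=cv2.INTER_CUBIC))
E
```

```text
(no output)
```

View pics/t1c.png

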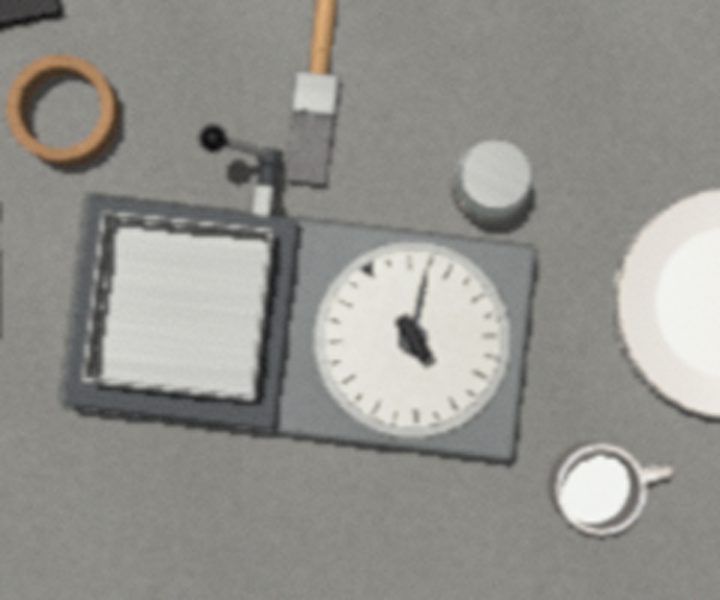

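The scene view shows the scale in mid-table: dial at (300,212), tub at (382,230), lever ball at (358,280) leaning towards +y. In the top crop, the needle is at (428,262), the wedge at (368,268), the knob centre at about (412,340) and the ball at (212,138). The jar and brush are close on the +x side. Next I refine the dial and ball positions from both views.

```bash
cat >> h.py <<'E'
def dial_uv(p,c):
    g=cv2.cvtColor(p['image'],cv2.COLOR_RGB2GRAY); h,w=g.shape
    m=np.zeros_like(g);cv2.circle(m,(int(c[0]),int(c[1])),42,255,-1)
    b=((g>165)&(m>0)).astype(np.uint8); n,l,s,ce=cv2.connectedComponentsWithStats(b)
    i=1+np.argmax(s[1:,4]); pts=cv2.findNonZero((l==i).astype(np.uint8)); e=cv2.fitEllipse(cv2.convexHull(pts)); return e
def ball_uv(p,c,rad=8):
    g=cv2.cvtColor(p['image'],cv2.COLOR_RGB2GRAY).astype(float)
    v,u=np.mgrid[:480,:640]; w=((u-c[0])**2+(v-c[1])**2<rad**2)&(g<50)
    return np.array([u[w].mean(),v[w].mean()]),w.sum()
E
python3 - <<'E'
from h import *
np.set_printoptions(precision=4,suppress=True)
a=viewer.capture('scene');b=viewer.capture('top')
ea,eb=dial_uv(a,(300,213)),dial_uv(b,(337.5,263));print(ea,eb)
D=tri([a,b],[ea[0],eb[0]]);print('dial',D, atz(a,ea[0],.076),atz(b,eb[0],.076))
ba,bb=ball_uv(a,(359,280)),ball_uv(b,(270.7,196));print(ba,bb)
B=tri([a,b],[ba[0],bb[0]]);print('ball',B,atz(a,ba[0],.113),atz(b,bb[0],.113))
# scale frame: dial (0,-.1), ball(.155, y0+.0514) ; edges of housing give yaw: corners in top crop
for n,c,z in [('FR',(535,248),.07),('BR',(513,460),.07),('BL',(68,405),.07),('FL',(90,198),.07)]:
    print(n,atz(b,(200+c[0]/3,150+c[1]/3),z))
W=atz(b,(200+368/3,150+270/3),.076);N=atz(b,(200+429/3,150+262/3),.08)
print('wedge',np.degrees(np.arctan2(*(W-D)[1::-1])),np.linalg.norm(W-D),'needle',np.degrees(np.arctan2(*(N-D)[1::-1])),np.linalg.norm(N-D))
for k in (a,b): print(k['fx'],-np.array(k['R']).T@k['t'])
for n in ['tub','scale','pan_top']:
  s=spotter.silhouettes(n,b)[0]; c=s['region'].astype(np.uint8); print(n,s['score'],cv2.minAreaRect(cv2.findNonZero(c)))
E
```

```text
Traceback (most recent call last):
  File "h.py", line 20, in dial_uv
    i=1+np.argmax(s[1:,4]); pts=cv2.findNonZero((l==i).astype(np.uint8)); e=cv2.fitEllipse(cv2.convexHull(pts)); return e
        ~~~~~~~~~^^^^^^^^^
ValueError: attempt to get argmax of an empty sequence
```

```bash
sed -i 's/b=((g>165)&(m>0))/b=((g>0.8*np.percentile(g[m>0],90))\&(m>0))/' h.py
cat > m1.py <<'E'
from h import *
np.set_printoptions(precision=4,suppress=True)
a=viewer.capture('scene');b=viewer.capture('top')
ea,eb=dial_uv(a,(300,213)),dial_uv(b,(337.5,263));print(ea,eb)
D=tri([a,b],[ea[0],eb[0]]);print('dial',D, atz(a,ea[0],.076),atz(b,eb[0],.076))
ba,bb=ball_uv(a,(359,280)),ball_uv(b,(270.7,196));print(ba,bb)
B=tri([a,b],[ba[0],bb[0]]);print('ball',B,atz(a,ba[0],.113),atz(b,bb[0],.113))
for n,c,z in [('FR',(535,248),.07),('BR',(513,460),.07),('BL',(68,405),.07),('FL',(90,198),.07)]:
    print(n,atz(b,(200+c[0]/3,150+c[1]/3),z))
W=atz(b,(200+368/3,150+270/3),.076);N=atz(b,(200+429/3,150+262/3),.08)
print('wedge',np.degrees(np.arctan2(*(W-D)[1::-1])),np.linalg.norm(W-D),'needle',np.degrees(np.arctan2(*(N-D)[1::-1])),np.linalg.norm(N-D))
for k in (a,b): print(k['fx'],-np.array(k['R']).T@k['t'])
E
python3 m1.py
```

```text
((299.46722412109375, 213.46702575683594), (57.59619903564453, 70.71237182617188), 90.447998046875) ((336.7274169921875, 262.5931396484375), (63.6309928894043, 64.11394500732422), 140.21180725097656)
dial [ 0.4573 -0.0094  0.0682] [ 0.4629 -0.0088  0.076 ] [ 0.4569 -0.0085  0.076 ]
(array([358.67, 278.14]), np.int64(100)) (array([270.5909, 195.8636]), np.int64(44))
ball [0.6329 0.1681 0.1185] [0.6298 0.1676 0.113 ] [0.6336 0.169  0.113 ]
FR [ 0.539  -0.1223  0.07  ]
BR [ 0.3469 -0.1016  0.07  ]
BL [0.3958 0.3009 0.07  ]
FL [0.5839 0.2831 0.07  ]
wedge 32.70157944655442 0.07288084087231252 needle -13.214940201827007 0.0709159419019765
593.8698654520229 [1.297  0.1929 1.2634]
605.011485223202 [0.4131 0.0338 1.7171]
```

```bash
cat >> h.py <<'E'
D0=np.array([.457,-.0087]); YAW=-6.4
def S(x,y):  # scale xy -> world xy
    c,s=np.cos(np.radians(YAW)),np.sin(np.radians(YAW)); return D0+np.array([c*x-s*(y+.1),s*x+c*(y+.1)])
def cmd(x,y,z,tyang):  # tyang: world heading of tool y, deg
    from scipy.spatial.transform import Rotation as Ro
    s=r.sense();R=np.array(s['ee_rot']);d=R.T@(np.array([x,y,z])-s['tcp_pos'])/.75
    a=np.radians(tyang);ty=np.array([np.cos(a),np.sin(a),0]);tx=np.array([0,0,-1.]);T=np.column_stack([tx,ty,np.cross(tx,ty)])
    print('t',d.round(4),'a',(Ro.from_matrix(R.T@T).as_rotvec()/np.pi).round(4),'dist',np.linalg.norm(d)*.75)
E
cat > g.py <<'E'
import sys
from h import *
np.set_printoptions(suppress=True)
x,y,z,a=map(float,sys.argv[1:5]);X=S(x,y);print(X);cmd(X[0],X[1],z,a)
E
python3 g.py .155 .147 .2 -96.4
```

```text
[0.63856685 0.21948299]
t [ 0.0554  0.3266 -0.7442] a [-0.0494 -0.     -0.    ] dist 0.6109148784891065
```

{"fn": "play_rows", "kwargs": {
  "commands": [
    {"fingers":1,"tx":0.02,"ty":0.326,"tz":-0.744,"ax":-0.049,"ay":0,"az":0},
    {"fingers":1,"tx":0.02,"ty":0.326,"tz":-0.744,"ax":-0.049,"ay":0,"az":0},
    {"fingers":1,"tx":0.02,"ty":0.326,"tz":-0.744,"ax":-0.049,"ay":0,"az":0},
    {"fingers":1,"tx":0.02,"ty":0.326,"tz":-0.744,"ax":-0.049,"ay":0,"az":0},
    {"fingers":1,"tx":0.02,"ty":0.326,"tz":-0.744,"ax":-0.049,"ay":0,"az":0}
  ]
}}

```text
time_s: 2.12
tcp_pos: [0.3278, 0.4706, 0.2366]
ee_rot: [[0.0, -0.112, -0.994], [0.0, -0.994, 0.112], [-1.0, -0.0, -0.0]]
wrist_force: [1.3, 0.1, -0.7]
gripper_width: 0.706
```

```bash
python3 g.py .155 .147 .2 -96.4
```

```text
[0.63856685 0.21948299]
t [ 0.0488  0.2864 -0.4492] a [-0.0001 -0.0001  0.0001] dist 0.4012267600737558
```

{"fn": "play_rows", "kwargs": {
  "commands": [
    {"fingers":1,"tx":0.049,"ty":0.286,"tz":-0.449,"ax":0,"ay":0,"az":0},
    {"fingers":1,"tx":0.049,"ty":0.286,"tz":-0.449,"ax":0,"ay":0,"az":0},
    {"fingers":1,"tx":0.049,"ty":0.286,"tz":-0.449,"ax":0,"ay":0,"az":0},
    {"fingers":1,"tx":0.049,"ty":0.286,"tz":-0.449,"ax":0,"ay":0,"az":0},
    {"fingers":1,"tx":0.049,"ty":0.286,"tz":-0.449,"ax":0,"ay":0,"az":0}
  ]
}}

```text
time_s: 2.53
tcp_pos: [0.4894, 0.34, 0.2175]
ee_rot: [[0.0, -0.112, -0.994], [0.0, -0.994, 0.112], [-1.0, -0.0, -0.0]]
wrist_force: [-0.2, 0.8, 0.6]
gripper_width: 0.328
```

```bash
python3 g.py .155 .147 .2 -96.4
```

```text
[0.63856685 0.21948299]
t [ 0.0233  0.1374 -0.2157] a [-0.0003 -0.0001  0.0002] dist 0.1926064657992597
```

{"fn": "play_rows", "kwargs": {
  "commands": [
    {"fingers":1,"tx":0.023,"ty":0.137,"tz":-0.216,"ax":0,"ay":0,"az":0},
    {"fingers":1,"tx":0.023,"ty":0.137,"tz":-0.216,"ax":0,"ay":0,"az":0},
    {"fingers":1,"tx":0.023,"ty":0.137,"tz":-0.216,"ax":0,"ay":0,"az":0},
    {"fingers":1,"tx":0.023,"ty":0.137,"tz":-0.216,"ax":0,"ay":0,"az":0},
    {"fingers":1,"tx":0.023,"ty":0.137,"tz":-0.216,"ax":0,"ay":0,"az":0}
  ]
}}

```text
time_s: 2.95
tcp_pos: [0.6398, 0.2182, 0.1993]
ee_rot: [[-0.0, -0.115, -0.993], [-0.001, -0.993, 0.115], [-1.0, 0.001, 0.0]]
wrist_force: [-0.2, 1.2, 0.1]
gripper_width: 0.018
```

{"fn": "play_rows", "kwargs": {
  "commands": [
    {"fingers":1,"tx":0,"ty":0,"tz":0,"ax":0,"ay":0,"az":0},
    {"fingers":1,"tx":0,"ty":0,"tz":0,"ax":0,"ay":0,"az":0},
    {"fingers":1,"tx":0,"ty":0,"tz":0,"ax":0,"ay":0,"az":0}
  ]
}}

```text
time_s: 3.2
tcp_pos: [0.6371, 0.2213, 0.1999]
ee_rot: [[-0.0, -0.113, -0.994], [-0.0, -0.994, 0.113], [-1.0, 0.0, 0.0]]
wrist_force: [-0.5, 0.3, 0.0]
gripper_width: 0.011
```

```bash
python3 g.py .155 .147 .125 -96.4
```

```text
[0.63856685 0.21948299]
t [ 0.0999  0.0022 -0.0022] a [-0.0004  0.0001 -0.    ] dist 0.07493808326795591
```

{"fn": "play_rows", "kwargs": {
  "commands": [
    {"fingers":1,"tx":0.05,"ty":0.002,"tz":-0.002,"ax":0,"ay":0,"az":0},
    {"fingers":1,"tx":0.1,"ty":0.002,"tz":-0.002,"ax":0,"ay":0,"az":0},
    {"fingers":1,"tx":0.1,"ty":0.002,"tz":-0.002,"ax":0,"ay":0,"az":0},
    {"fingers":1,"tx":0.1,"ty":0.002,"tz":-0.002,"ax":0,"ay":0,"az":0}
  ]
}}

```text
time_s: 3.53
tcp_pos: [0.6371, 0.22, 0.1239]
ee_rot: [[-0.004, -0.11, -0.994], [-0.003, -0.994, 0.11], [-1.0, 0.003, 0.003]]
wrist_force: [1.1, 0.2, 1.7]
gripper_width: 0.01
```

{"fn": "play_rows", "kwargs": {
  "commands": [
    {"fingers":1,"tx":0,"ty":0.02,"tz":0,"ax":0,"ay":0,"az":0},
    {"fingers":1,"tx":0,"ty":0.035,"tz":0,"ax":0,"ay":0,"az":0},
    {"fingers":1,"tx":0,"ty":0.05,"tz":0,"ax":0,"ay":0,"az":0},
    {"fingers":1,"tx":0,"ty":0.065,"tz":0,"ax":0,"ay":0,"az":0},
    {"fingers":1,"tx":0,"ty":0.08,"tz":0,"ax":0,"ay":0,"az":0}
  ]
}}

```text
time_s: 3.95
tcp_pos: [0.6345, 0.1609, 0.1294]
ee_rot: [[0.009, -0.112, -0.994], [0.005, -0.994, 0.112], [-1.0, -0.006, -0.009]]
wrist_force: [1.1, 3.5, 2.6]
gripper_width: 0.003
```

```bash
python3 - <<'E'
from h import *
b=viewer.capture('top')
im=cv2.cvtColor(b['image'],cv2.COLOR_RGB2BGR)[150:300,200:400]
cv2.imwrite('pics/t2.png',cv2.resize(im,None,fx=3,fy=3,interpolation=cv2.INTER_CUBIC))
E
python3 g.py .155 .021 .125 -96.4
```

```text
[0.62452177 0.09426823]
t [0.0045 0.0859 0.0016] a [-0.0007 -0.0016  0.0009] dist 0.0645420645599365
```

View pics/t2.png

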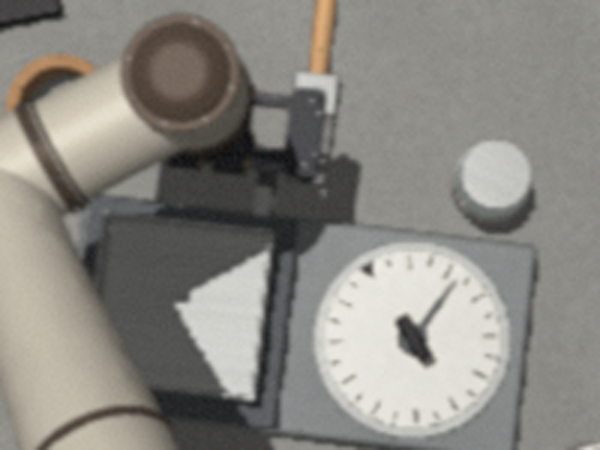

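The crop shows the gripper over the lever and the needle already swinging (tip at 455,282), with 3.5 N push force. I carry on to the stop.

{"fn": "play_rows", "kwargs": {
  "commands": [
    {"fingers":1,"tx":0.003,"ty":0.02,"tz":0,"ax":0,"ay":0,"az":0},
    {"fingers":1,"tx":0.004,"ty":0.035,"tz":0,"ax":0,"ay":0,"az":0},
    {"fingers":1,"tx":0.004,"ty":0.05,"tz":0,"ax":0,"ay":0,"az":0},
    {"fingers":1,"tx":0.004,"ty":0.062,"tz":0,"ax":0,"ay":0,"az":0},
    {"fingers":1,"tx":0.004,"ty":0.073,"tz":0,"ax":0,"ay":0,"az":0}
  ]
}}

```text
time_s: 4.42
tcp_pos: [0.6251, 0.1043, 0.1213]
ee_rot: [[-0.002, -0.114, -0.994], [0.0, -0.994, 0.114], [-1.0, 0.0, 0.002]]
wrist_force: [-0.3, 3.0, -0.7]
gripper_width: 0.006
```

```bash
python3 g.py .155 .021 .125 -96.4
```

```text
[0.62452177 0.09426823]
t [-0.005   0.0133 -0.0008] a [-0.0007  0.0005 -0.    ] dist 0.010674497593461008
```

{"fn": "play_rows", "kwargs": {
  "commands": [
    {"fingers":1,"tx":0,"ty":0.007,"tz":0,"ax":0,"ay":0,"az":0},
    {"fingers":1,"tx":0,"ty":0.013,"tz":0,"ax":0,"ay":0,"az":0},
    {"fingers":1,"tx":0,"ty":0.013,"tz":0,"ax":0,"ay":0,"az":0}
  ]
}}

```text
time_s: 4.67
tcp_pos: [0.6242, 0.0947, 0.1217]
ee_rot: [[-0.002, -0.113, -0.994], [-0.001, -0.994, 0.113], [-1.0, 0.001, 0.001]]
wrist_force: [-0.3, 0.9, -0.5]
gripper_width: 0.008
```

{"fn": "play_rows", "kwargs": {
  "commands": [
    {"fingers":1,"tx":0,"ty":0.004,"tz":0,"ax":0,"ay":0,"az":0},
    {"fingers":1,"tx":0,"ty":0.004,"tz":0,"ax":0,"ay":0,"az":0},
    {"fingers":1,"tx":0,"ty":0.004,"tz":0,"ax":0,"ay":0,"az":0}
  ]
}}

```text
time_s: 4.92
tcp_pos: [0.6242, 0.0927, 0.122]
ee_rot: [[-0.001, -0.112, -0.994], [-0.001, -0.994, 0.112], [-1.0, 0.001, 0.001]]
wrist_force: [-0.6, 0.6, -0.4]
gripper_width: 0.004
```

{"fn": "play_rows", "kwargs": {
  "commands": [
    {"fingers":1,"tx":0,"ty":0.004,"tz":0,"ax":0,"ay":0,"az":0},
    {"fingers":1,"tx":0,"ty":0.004,"tz":0,"ax":0,"ay":0,"az":0}
  ]
}}

```text
time_s: 5.08
tcp_pos: [0.624, 0.09, 0.1218]
ee_rot: [[-0.0, -0.113, -0.994], [0.0, -0.994, 0.113], [-1.0, -0.0, 0.0]]
wrist_force: [0.8, 2.8, -1.5]
gripper_width: 0.006
```

{"fn": "play_rows", "kwargs": {
  "commands": [
    {"fingers":1,"tx":0,"ty":0.004,"tz":0,"ax":0,"ay":0,"az":0},
    {"fingers":1,"tx":0,"ty":0.004,"tz":0,"ax":0,"ay":0,"az":0}
  ]
}}

```text
time_s: 5.25
tcp_pos: [0.624, 0.0893, 0.1218]
ee_rot: [[0.002, -0.113, -0.994], [0.004, -0.994, 0.113], [-1.0, -0.004, -0.001]]
wrist_force: [-0.6, 9.2, -2.0]
gripper_width: 0.005
```

{"fn": "play_rows", "kwargs": {
  "commands": [
    {"fingers":1,"tx":0,"ty":0.003,"tz":0,"ax":0,"ay":0,"az":0},
    {"fingers":1,"tx":0,"ty":0.003,"tz":0,"ax":0,"ay":0,"az":0}
  ]
}}

```text
time_s: 5.42
tcp_pos: [0.624, 0.089, 0.1218]
ee_rot: [[0.003, -0.112, -0.994], [0.007, -0.994, 0.112], [-1.0, -0.007, -0.002]]
wrist_force: [-0.7, 15.4, -2.3]
gripper_width: 0.001
```

15 N without further movement: the lever is on its stop. I back off, lift, and let the needle settle.

{"fn": "play_rows", "kwargs": {
  "commands": [
    {"fingers":1,"tx":0,"ty":-0.04,"tz":0,"ax":0,"ay":0,"az":0},
    {"fingers":1,"tx":-0.05,"ty":-0.06,"tz":0,"ax":0,"ay":0,"az":0},
    {"fingers":1,"tx":-0.1,"ty":-0.09,"tz":0,"ax":0,"ay":0,"az":0},
    {"fingers":1,"tx":-0.14,"ty":-0.13,"tz":0,"ax":0,"ay":0,"az":0},
    {"fingers":0,"tx":-0.16,"ty":-0.16,"tz":0,"ax":0,"ay":0,"az":0}
  ]
}}

```text
time_s: 5.83
tcp_pos: [0.6383, 0.2048, 0.2472]
ee_rot: [[0.006, -0.112, -0.994], [0.001, -0.994, 0.112], [-1.0, -0.002, -0.006]]
wrist_force: [0.4, 0.4, 1.4]
gripper_width: 0.03
```

{"fn": "play_rows", "kwargs": {
  "commands": [
    {"fingers":0,"tx":0,"ty":-0.05,"tz":0,"ax":0,"ay":0,"az":0},
    {"fingers":0,"tx":0,"ty":-0.05,"tz":0,"ax":0,"ay":0,"az":0},
    {"fingers":0,"tx":0,"ty":-0.05,"tz":0,"ax":0,"ay":0,"az":0},
    {"fingers":0,"tx":0,"ty":-0.05,"tz":0,"ax":0,"ay":0,"az":0},
    {"fingers":0,"tx":0,"ty":-0.05,"tz":0,"ax":0,"ay":0,"az":0}
  ]
}}

```text
time_s: 6.25
tcp_pos: [0.6409, 0.2398, 0.2415]
ee_rot: [[-0.001, -0.113, -0.994], [-0.001, -0.994, 0.113], [-1.0, 0.002, 0.001]]
wrist_force: [1.2, 0.7, -0.5]
gripper_width: 0.375
```

```bash
cat >> h.py <<'E'
def rect(p,z=.078,half=.1,n=600):  # metric top view about dial: col = -scale y, row up = scale x
    # corners in scale frame around dial
    P=[(half,-.1+half),(half,-.1-half),(-half,-.1-half),(-half,-.1+half)]
    src=np.float32([proj(p,[*S(*q),z]) for q in P]); H=cv2.getPerspectiveTransform(src,np.float32([[0,0],[n,0],[n,n],[0,n]]))
    return cv2.warpPerspective(cv2.cvtColor(p['image'],cv2.COLOR_RGB2BGR),H,(n,n),flags=cv2.INTER_CUBIC)
E
cat > look.py <<'E'
import sys
from h import *
b=viewer.capture('top');save(b,'t_'+sys.argv[1])
im=cv2.cvtColor(b['image'],cv2.COLOR_RGB2BGR)[170:310,200:400]
cv2.imwrite('pics/c_'+sys.argv[1]+'.png',np.vstack([cv2.resize(im,(800,560),interpolation=cv2.INTER_CUBIC)]))
cv2.imwrite('pics/r_'+sys.argv[1]+'.png',rect(b))
# needle trace: darkness vs angle at annulus radii
R=rect(b)
g=cv2.cvtColor(R,cv2.COLOR_BGR2GRAY).astype(np.float32)
pol=cv2.warpPolar(g,(300,720),(300,300),300,cv2.WARP_POLAR_LINEAR) # rows angle cw from +col(right)
for lo,hi in [(30,40),(40,48),(48,55),(55,60),(60,66),(68,74)]:
    q=pol[:,lo*3:hi*3].mean(1); ang=(np.arange(720)/2+90+180)%360-180  # 0 = up = scale x, cw positive
    o=np.argsort(q)[:1]; k=o[0]; w=np.clip(np.median(q)-8-np.roll(q,360-k),0,None); w[:320]=0;w[401:]=0
    print((lo,hi),'darkest',q[k].round(),'med',np.median(q).round(),'ang',(((ang[k]+((np.arange(720)-360)*w).sum()/w.sum()/2)+180)%360-180).round(2))
print(r.sense()['time_s'])
E
python3 look.py 3; sed -i 's/v/v/' look.py; python3 look.py 4|head -3
```

```text
(30, 40) darkest 114.0 med 226.0 ang 69.72
(40, 48) darkest 122.0 med 226.0 ang 69.86
(48, 55) darkest 136.0 med 227.0 ang 69.51
(55, 60) darkest 140.0 med 227.0 ang 69.87
(60, 66) darkest 167.0 med 225.0 ang 68.49
(68, 74) darkest 112.0 med 222.0 ang -37.91
6.3
(30, 40) darkest 113.0 med 226.0 ang 69.67
(40, 48) darkest 121.0 med 226.0 ang 69.8
(48, 55) darkest 138.0 med 227.0 ang 69.52
```

View pics/c_4.png

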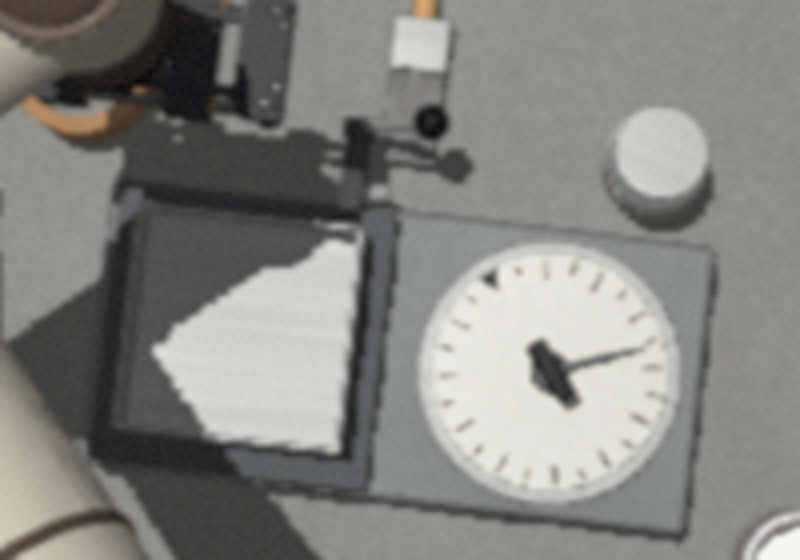

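View pics/r_4.png

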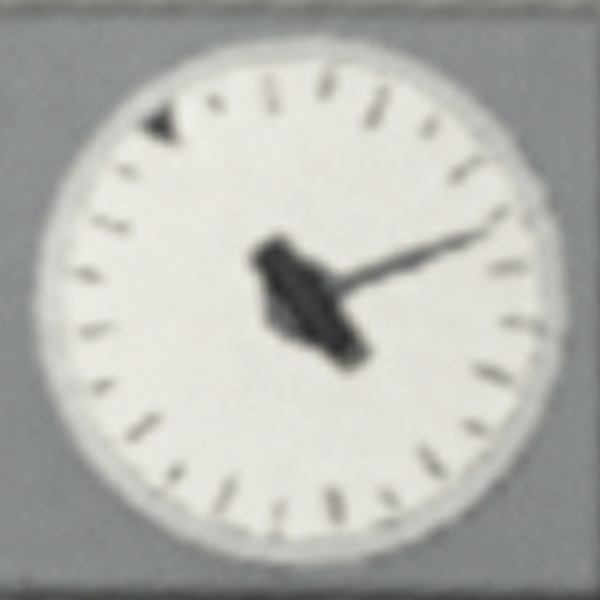

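The lever ball has moved to the -y side at (431,122) in the crop. The needle is still at about 69.7° clockwise and the wedge at about -38.4°, so the dial needs roughly +108°. Now I measure the knob centre.

```bash
python3 - <<'E'
from h import *
np.set_printoptions(precision=4,suppress=True)
a=viewer.capture('scene');b=viewer.capture('top');save(a,'s5')
for n,p in (('scene',a),('top',b)):
    R=rect(p,z=.122);cv2.imwrite('pics/k_%s.png'%n,R); g=cv2.cvtColor(R,cv2.COLOR_BGR2GRAY)
    m=(g<60).astype(np.uint8); m[:180]=0;m[420:]=0;m[:,:180]=0;m[:,420:]=0
    m=cv2.morphologyEx(m,cv2.MORPH_OPEN,np.ones((13,13)))
    q=cv2.minAreaRect(cv2.findNonZero(m)); print(n,q,'scale offs mm (x,y)',(300-q[0][1])/3,-(q[0][0]-300)/3)
f=[spotter.silhouettes('knob_grip',p)[0] for p in(a,b)]
print([(x['score'],x['uv']) for x in f],tri([a,b],[x['uv'] for x in f]))
s=r.sense();print(s['joints'],s['time_s'])
i=np.hstack([cv2.imread('pics/k_scene.png')[100:500,100:500],cv2.imread('pics/k_top.png')[100:500,100:500]]);cv2.imwrite('pics/k.png',i)
E
python3 g.py 0 -.1 .2 -58
```

```text
scene ((293.2939758300781, 260.66522216796875), (176.22775268554688, 52.3442268371582), 58.392494201660156) scale offs mm (x,y) 13.111592610677084 2.2353413899739585
top ((330.5, 339.0), (22.0, 21.0), 90.0) scale offs mm (x,y) -13.0 -10.166666666666666
[(0.71, [301.5, 210.5]), (0.77, [338.0, 258.7])] [ 0.4661 -0.0073  0.0936]
[ 34.0454  27.9447   9.9879   0.0055 -72.0508  49.4399] 6.55
[ 0.457  -0.0087]
t [0.0563 0.3578 0.2064] a [-0.214  0.    -0.   ] dist 0.3127020717121251
```

View pics/k.png

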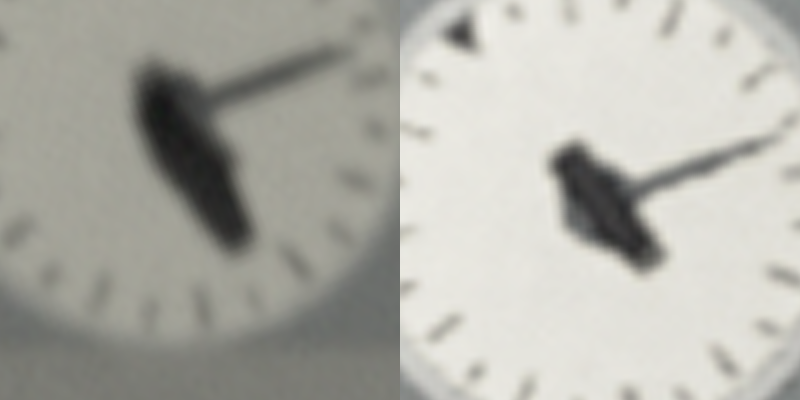

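The pair of views (scene left, top right) shows the bar centred on the axis within about 2 mm, top-view ends at (568,150) and (650,265). I move above it at heading -58°.

{"fn": "play_rows", "kwargs": {
  "commands": [
    {"fingers":0,"tx":0.0,"ty":0.359,"tz":0.208,"ax":-0.214,"ay":0,"az":0},
    {"fingers":0,"tx":0.0,"ty":0.359,"tz":0.208,"ax":-0.214,"ay":0,"az":0},
    {"fingers":0,"tx":0.0,"ty":0.359,"tz":0.208,"ax":-0.214,"ay":0,"az":0},
    {"fingers":0,"tx":0.0,"ty":0.359,"tz":0.208,"ax":-0.214,"ay":0,"az":0},
    {"fingers":0,"tx":0.0,"ty":0.359,"tz":0.208,"ax":-0.214,"ay":0,"az":0}
  ]
}}

```text
time_s: 6.97
tcp_pos: [0.5157, 0.0721, 0.2421]
ee_rot: [[0.0, 0.496, -0.869], [-0.0, -0.869, -0.496], [-1.0, 0.0, -0.0]]
wrist_force: [0.7, -1.0, 0.5]
gripper_width: 0.501
```

```bash
python3 g.py -.001 -.1012 .16 -58
```

```text
[ 0.45587247 -0.00978105]
t [0.1095 0.0553 0.1234] a [-0.0127 -0.0001 -0.0001] dist 0.1305169242890329
```

{"fn": "play_rows", "kwargs": {
  "commands": [
    {"fingers":0,"tx":0.08,"ty":0.055,"tz":0.123,"ax":-0.0127,"ay":0,"az":0},
    {"fingers":0,"tx":0.1,"ty":0.055,"tz":0.123,"ax":-0.0127,"ay":0,"az":0},
    {"fingers":0,"tx":0.109,"ty":0.055,"tz":0.123,"ax":-0.0127,"ay":0,"az":0},
    {"fingers":0,"tx":0.109,"ty":0.055,"tz":0.123,"ax":-0.0127,"ay":0,"az":0},
    {"fingers":0,"tx":0.109,"ty":0.055,"tz":0.123,"ax":-0.0127,"ay":0,"az":0}
  ]
}}

```text
time_s: 7.38
tcp_pos: [0.4544, -0.0093, 0.1589]
ee_rot: [[-0.004, 0.522, -0.853], [-0.001, -0.853, -0.522], [-1.0, -0.001, 0.004]]
wrist_force: [1.3, -0.2, 1.5]
gripper_width: 0.498
```

{"fn": "play_rows", "kwargs": {
  "commands": [
    {"fingers":0,"tx":0,"ty":0,"tz":0,"ax":0,"ay":0,"az":0},
    {"fingers":0,"tx":0,"ty":0,"tz":0,"ax":0,"ay":0,"az":0}
  ]
}}

```text
time_s: 7.55
tcp_pos: [0.4589, -0.0066, 0.1617]
ee_rot: [[0.004, 0.525, -0.851], [0.001, -0.851, -0.525], [-1.0, 0.001, -0.003]]
wrist_force: [0.3, 0.3, 0.4]
gripper_width: 0.507
```

```bash
python3 g.py -.001 -.1012 .112 -58
python3 - <<'E'
from h import *
p=viewer.capture('scene');im=cv2.cvtColor(p['image'],cv2.COLOR_RGB2BGR)[150:260,230:390]
cv2.imwrite('pics/g1.png',cv2.resize(im,None,fx=5,fy=5,interpolation=cv2.INTER_CUBIC))
E
```

```text
[ 0.45587247 -0.00978105]
t [0.0663 0.0014 0.006 ] a [-0.0018 -0.0011 -0.0004] dist 0.0499264653148767
```

View pics/g1.png

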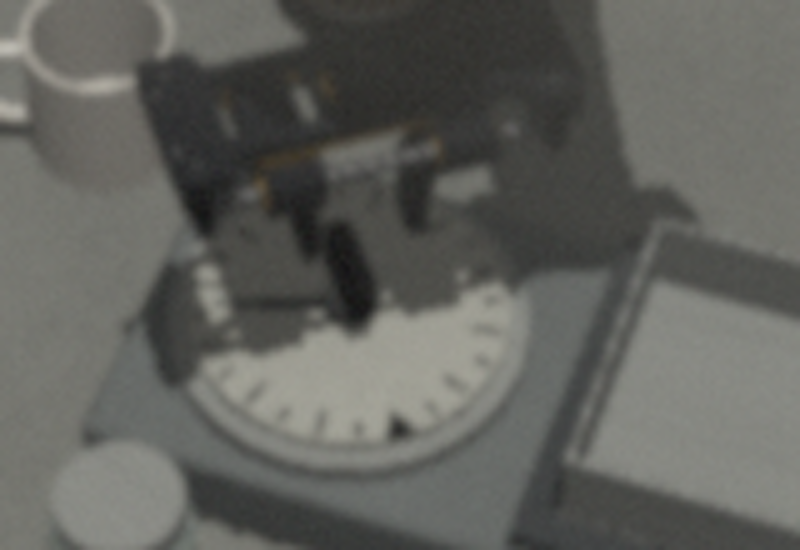

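Open fingers, at (310,240) and (415,210), straddle the bar at (350,270). I descend.

{"fn": "play_rows", "kwargs": {
  "commands": [
    {"fingers":0,"tx":0.03,"ty":0,"tz":0.002,"ax":0,"ay":0,"az":0},
    {"fingers":0,"tx":0.055,"ty":0,"tz":0.002,"ax":0,"ay":0,"az":0},
    {"fingers":0,"tx":0.064,"ty":0,"tz":0.002,"ax":0,"ay":0,"az":0},
    {"fingers":0,"tx":0.064,"ty":0,"tz":0.002,"ax":0,"ay":0,"az":0},
    {"fingers":0,"tx":0.064,"ty":0,"tz":0.002,"ax":0,"ay":0,"az":0}
  ]
}}

```text
time_s: 8.02
tcp_pos: [0.4567, -0.0076, 0.1129]
ee_rot: [[0.001, 0.525, -0.851], [-0.0, -0.851, -0.525], [-1.0, 0.001, -0.001]]
wrist_force: [0.9, -0.7, 0.3]
gripper_width: 0.5
```

{"fn": "play_rows", "kwargs": {
  "commands": [
    {"fingers":0,"tx":0,"ty":0,"tz":0,"ax":0,"ay":0,"az":0},
    {"fingers":0,"tx":0,"ty":0,"tz":0,"ax":0,"ay":0,"az":0},
    {"fingers":0,"tx":0,"ty":0,"tz":0,"ax":0,"ay":0,"az":0}
  ]
}}

```text
time_s: 8.27
tcp_pos: [0.4563, -0.0079, 0.1132]
ee_rot: [[0.002, 0.525, -0.851], [0.001, -0.851, -0.525], [-1.0, 0.001, -0.002]]
wrist_force: [0.3, -0.2, 0.4]
gripper_width: 0.501
```

```bash
python3 g.py -.001 -.1012 .112 -58
```

```text
[ 0.45587247 -0.00978105]
t [0.0016 0.0018 0.0018] a [-0.002  -0.0006 -0.0002] dist 0.0022451175370243447
```

{"fn": "play_rows", "kwargs": {
  "commands": [
    {"fingers":1,"tx":0.001,"ty":0.001,"tz":0.001,"ax":0,"ay":0,"az":0},
    {"fingers":1,"tx":0.001,"ty":0.001,"tz":0.001,"ax":0,"ay":0,"az":0},
    {"fingers":1,"tx":0.001,"ty":0.001,"tz":0.001,"ax":0,"ay":0,"az":0},
    {"fingers":1,"tx":0.001,"ty":0.001,"tz":0.001,"ax":0,"ay":0,"az":0},
    {"fingers":1,"tx":0.001,"ty":0.001,"tz":0.001,"ax":0,"ay":0,"az":0}
  ]
}}

```text
time_s: 8.68
tcp_pos: [0.4558, -0.0097, 0.1117]
ee_rot: [[0.001, 0.525, -0.851], [-0.001, -0.851, -0.525], [-1.0, 0.001, -0.0]]
wrist_force: [8.5, -20.9, -9.3]
gripper_width: 0.208
```

{"fn": "play_rows", "kwargs": {
  "commands": [
    {"fingers":1,"tx":0,"ty":0,"tz":0,"ax":0,"ay":0,"az":0},
    {"fingers":1,"tx":0,"ty":0,"tz":0,"ax":0,"ay":0,"az":0},
    {"fingers":1,"tx":0,"ty":0,"tz":0,"ax":0,"ay":0,"az":0},
    {"fingers":1,"tx":0,"ty":0,"tz":0,"ax":0,"ay":0,"az":0}
  ]
}}

```text
time_s: 9.02
tcp_pos: [0.4568, -0.0116, 0.1116]
ee_rot: [[0.002, 0.525, -0.851], [-0.004, -0.851, -0.525], [-1.0, 0.004, 0.0]]
wrist_force: [7.1, -15.8, -5.6]
gripper_width: 0.16
```

Gripped (opening 14 mm = bar thickness); the knob pulls the tool about 17 N along +y of the tool, so I recentre by about 2.5 mm.

{"fn": "play_rows", "kwargs": {
  "commands": [
    {"fingers":1,"tx":0,"ty":0.0033,"tz":0,"ax":0,"ay":0,"az":0},
    {"fingers":1,"tx":0,"ty":0.0033,"tz":0,"ax":0,"ay":0,"az":0},
    {"fingers":1,"tx":0,"ty":0.0033,"tz":0,"ax":0,"ay":0,"az":0}
  ]
}}

```text
time_s: 9.27
tcp_pos: [0.4569, -0.0118, 0.1116]
ee_rot: [[0.0, 0.525, -0.851], [-0.001, -0.851, -0.525], [-1.0, 0.001, 0.0]]
wrist_force: [2.4, -4.8, -0.6]
gripper_width: 0.158
```

{"fn": "play_rows", "kwargs": {
  "commands": [
    {"fingers":1,"tx":0,"ty":0.0,"tz":0,"ax":0.02,"ay":0,"az":0},
    {"fingers":1,"tx":0,"ty":0,"tz":0,"ax":0.05,"ay":0,"az":0},
    {"fingers":1,"tx":0,"ty":0,"tz":0,"ax":0.08,"ay":0,"az":0},
    {"fingers":1,"tx":0,"ty":0,"tz":0,"ax":0.11,"ay":0,"az":0}
  ]
}}

```text
time_s: 9.6
tcp_pos: [0.4568, -0.0116, 0.1116]
ee_rot: [[0.0, 0.201, -0.98], [-0.001, -0.98, -0.201], [-1.0, 0.001, -0.0]]
wrist_force: [1.0, -4.4, -0.9]
gripper_width: 0.156
```

{"fn": "play_rows", "kwargs": {
  "commands": [
    {"fingers":1,"tx":0,"ty":0.0,"tz":0,"ax":0.03,"ay":0,"az":0},
    {"fingers":1,"tx":0,"ty":0,"tz":0,"ax":0.06,"ay":0,"az":0},
    {"fingers":1,"tx":0,"ty":0,"tz":0,"ax":0.09,"ay":0,"az":0},
    {"fingers":1,"tx":0,"ty":0,"tz":0,"ax":0.125,"ay":0,"az":0},
    {"fingers":1,"tx":0,"ty":0,"tz":0,"ax":0.16,"ay":0,"az":0}
  ]
}}

```text
time_s: 10.02
tcp_pos: [0.4569, -0.0113, 0.1117]
ee_rot: [[0.0, -0.296, -0.955], [-0.0, -0.955, 0.296], [-1.0, 0.0, -0.001]]
wrist_force: [0.9, -2.5, 0.1]
gripper_width: 0.154
```

{"fn": "play_rows", "kwargs": {
  "commands": [
    {"fingers":1,"tx":0,"ty":0.0,"tz":0,"ax":0.03,"ay":0,"az":0},
    {"fingers":1,"tx":0,"ty":0,"tz":0,"ax":0.06,"ay":0,"az":0},
    {"fingers":1,"tx":0,"ty":0,"tz":0,"ax":0.09,"ay":0,"az":0},
    {"fingers":1,"tx":0,"ty":0,"tz":0,"ax":0.125,"ay":0,"az":0},
    {"fingers":1,"tx":0,"ty":0,"tz":0,"ax":0.16,"ay":0,"az":0}
  ]
}}

```text
time_s: 10.43
tcp_pos: [0.457, -0.0111, 0.1117]
ee_rot: [[0.001, -0.72, -0.694], [0.0, -0.694, 0.72], [-1.0, -0.001, -0.001]]
wrist_force: [0.3, -1.8, -0.5]
gripper_width: 0.156
```

{"fn": "play_rows", "kwargs": {
  "commands": [
    {"fingers":1,"tx":0,"ty":0.0,"tz":0,"ax":0.03,"ay":0,"az":0},
    {"fingers":1,"tx":0,"ty":0,"tz":0,"ax":0.06,"ay":0,"az":0},
    {"fingers":1,"tx":0,"ty":0,"tz":0,"ax":0.09,"ay":0,"az":0},
    {"fingers":1,"tx":0,"ty":0,"tz":0,"ax":0.125,"ay":0,"az":0},
    {"fingers":1,"tx":0,"ty":0,"tz":0,"ax":0.155,"ay":0,"az":0}
  ]
}}

```text
time_s: 10.85
tcp_pos: [0.4572, -0.0109, 0.1116]
ee_rot: [[0.001, -0.961, -0.277], [0.0, -0.277, 0.961], [-1.0, -0.001, -0.0]]
wrist_force: [2.9, -0.9, -1.4]
gripper_width: 0.16
```

{"fn": "play_rows", "kwargs": {
  "commands": [
    {"fingers":1,"tx":0,"ty":0.0,"tz":0,"ax":0,"ay":0,"az":0},
    {"fingers":1,"tx":0,"ty":0,"tz":0,"ax":0,"ay":0,"az":0}
  ]
}}

```text
time_s: 11.02
tcp_pos: [0.4572, -0.0109, 0.1116]
ee_rot: [[0.001, -0.959, -0.284], [0.0, -0.284, 0.959], [-1.0, -0.001, 0.0]]
wrist_force: [1.9, 0.3, -1.2]
gripper_width: 0.159
```

```bash
python3 - <<'E'
from h import *
a=viewer.capture('scene');b=viewer.capture('top')
cv2.imwrite('pics/a1.png',np.hstack([cv2.resize(cv2.rotate(rect(a),0) if 0 else rect(a),(400,400)),cv2.resize(rect(b),(400,400))]))
s=r.sense();R=np.array(s['ee_rot']);print(np.degrees(np.arctan2(R[1,1],R[0,1])))
E
```

```text
-163.5525557944453
```

View pics/a1.png

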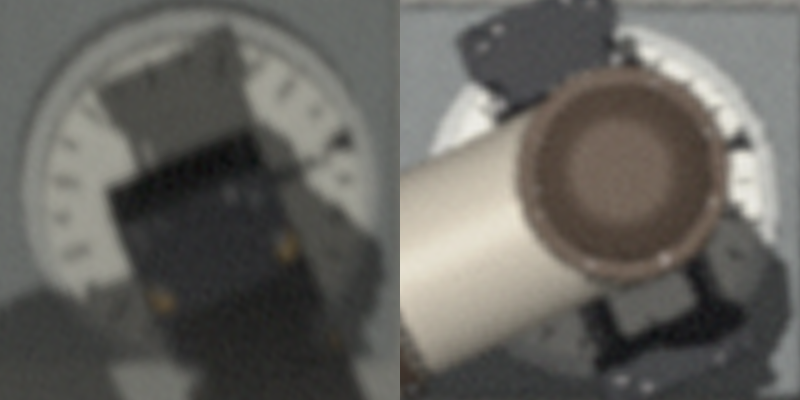

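The wedge now sits by the needle: at (340,140) in the left view and (737,140) in the right. Jaw heading gives the wedge about 2.5° short of the needle line; I add that, then release and check with a clear view.

{"fn": "play_rows", "kwargs": {
  "commands": [
    {"fingers":1,"tx":0,"ty":0.0,"tz":0,"ax":0.007,"ay":0,"az":0},
    {"fingers":1,"tx":0,"ty":0,"tz":0,"ax":0.014,"ay":0,"az":0},
    {"fingers":1,"tx":0,"ty":0,"tz":0,"ax":0.014,"ay":0,"az":0},
    {"fingers":1,"tx":0,"ty":0,"tz":0,"ax":0.014,"ay":0,"az":0}
  ]
}}

```text
time_s: 11.45
tcp_pos: [0.4573, -0.011, 0.1117]
ee_rot: [[0.001, -0.971, -0.239], [0.001, -0.239, 0.971], [-1.0, -0.001, 0.0]]
wrist_force: [4.2, 1.4, -2.6]
gripper_width: 0.156
```

```bash
python3 - <<'E'
from h import *
s=r.sense();R=np.array(s['ee_rot']);print(np.degrees(np.arctan2(R[1,1],R[0,1])),s['wrist_force'],s['moment'])
E
```

```text
-166.18735262600174 [ 4.2131602   1.35377942 -2.61885463] [ 0.57020728 -1.08203077 -0.11524626]
```

{"fn": "play_rows", "kwargs": {
  "commands": [
    {"fingers":0,"tx":0,"ty":0.0,"tz":0,"ax":0,"ay":0,"az":0},
    {"fingers":0,"tx":0,"ty":0,"tz":0,"ax":0,"ay":0,"az":0},
    {"fingers":0,"tx":0,"ty":0,"tz":0,"ax":0,"ay":0,"az":0},
    {"fingers":0,"tx":0,"ty":0,"tz":0,"ax":0,"ay":0,"az":0}
  ]
}}

```text
time_s: 11.78
tcp_pos: [0.4559, -0.0117, 0.1114]
ee_rot: [[-0.002, -0.971, -0.239], [-0.001, -0.239, 0.971], [-1.0, 0.002, -0.0]]
wrist_force: [-0.7, 0.1, -0.5]
gripper_width: 0.378
```

{"fn": "play_rows", "kwargs": {
  "commands": [
    {"fingers":0,"tx":-0.03,"ty":0,"tz":0,"ax":0,"ay":0,"az":0},
    {"fingers":0,"tx":-0.08,"ty":0,"tz":0,"ax":0,"ay":0,"az":0},
    {"fingers":0,"tx":-0.13,"ty":0,"tz":0,"ax":0,"ay":0,"az":0},
    {"fingers":0,"tx":-0.17,"ty":0,"tz":0,"ax":0,"ay":0,"az":0},
    {"fingers":0,"tx":-0.17,"ty":0,"tz":0,"ax":0,"ay":0,"az":0}
  ]
}}

```text
time_s: 12.2
tcp_pos: [0.4599, -0.0111, 0.2457]
ee_rot: [[0.013, -0.971, -0.24], [0.002, -0.24, 0.971], [-1.0, -0.013, -0.001]]
wrist_force: [0.7, -0.6, 0.5]
gripper_width: 0.495
```

```bash
python3 - <<'E'
from h import *
np.set_printoptions(suppress=True)
cmd(.44,.28,.24,-166)
E
```

```text
t [ 0.008  -0.0673  0.3831] a [-0.0006 -0.0004  0.0041] dist 0.29179771571381885
```

{"fn": "play_rows", "kwargs": {
  "commands": [
    {"fingers":0,"tx":0,"ty":-0.067,"tz":0.383,"ax":0,"ay":0,"az":0},
    {"fingers":0,"tx":0,"ty":-0.067,"tz":0.383,"ax":0,"ay":0,"az":0},
    {"fingers":0,"tx":0,"ty":-0.067,"tz":0.383,"ax":0,"ay":0,"az":0},
    {"fingers":0,"tx":0,"ty":-0.067,"tz":0.383,"ax":0,"ay":0,"az":0},
    {"fingers":0,"tx":0,"ty":-0.067,"tz":0.383,"ax":0,"ay":0,"az":0}
  ]
}}

```text
time_s: 12.62
tcp_pos: [0.4416, 0.1978, 0.2389]
ee_rot: [[-0.001, -0.971, -0.238], [-0.0, -0.238, 0.971], [-1.0, 0.001, -0.0]]
wrist_force: [1.1, 0.6, -0.2]
gripper_width: 0.497
```

{"fn": "play_rows", "kwargs": {
  "commands": [
    {"fingers":0,"tx":0,"ty":0,"tz":0.1,"ax":0,"ay":0,"az":0},
    {"fingers":0,"tx":0,"ty":0,"tz":0.1,"ax":0,"ay":0,"az":0},
    {"fingers":0,"tx":0,"ty":0,"tz":0.1,"ax":0,"ay":0,"az":0},
    {"fingers":0,"tx":0,"ty":0,"tz":0.1,"ax":0,"ay":0,"az":0}
  ]
}}

```text
time_s: 12.95
tcp_pos: [0.4237, 0.2705, 0.2383]
ee_rot: [[-0.001, -0.97, -0.242], [-0.001, -0.242, 0.97], [-1.0, 0.002, -0.001]]
wrist_force: [0.1, -0.6, 1.0]
gripper_width: 0.501
```

```bash
python3 look.py 6
python3 - <<'E'
from h import *
a=viewer.capture('scene');save(a,'s7')
i=[cv2.resize(x,(400,400)) for x in (rect(a),cv2.imread('pics/r_6.png'))];cv2.imwrite('pics/a2.png',np.hstack(i))
# average several top frames, needle line fit and wedge centroid
acc=np.mean([cv2.cvtColor(rect(viewer.capture('top'),z=.077,n=1200),cv2.COLOR_BGR2GRAY).astype(float) for _ in range(4)],0)
pol=cv2.warpPolar(acc.astype(np.float32),(600,1440),(600,600),600,cv2.WARP_POLAR_LINEAR)
ang=np.arange(1440)/4+90; ang=(ang+180)%360-180; m=(ang>50)&(ang<90)
for rr in range(30,82,4):
    q=pol[:,rr*6:rr*6+24].mean(1)[m]; A=ang[m]; w=np.clip(np.percentile(q,60)-15-q,0,None); print(rr+2,round((A*w).sum()/max(w.sum(),1),2),round(q.min()),round(w.sum()))
E
```

```text
(30, 40) darkest 116.0 med 227.0 ang 69.68
(40, 48) darkest 122.0 med 227.0 ang 69.9
(48, 55) darkest 140.0 med 228.0 ang 69.44
(55, 60) darkest 144.0 med 227.0 ang 69.64
(60, 66) darkest 167.0 med 227.0 ang 69.62
(68, 74) darkest 108.0 med 224.0 ang 69.0
13.0
32 69.35 120 3541
36 69.69 113 3557
40 70.11 112 3334
44 69.68 121 2474
48 69.63 140 1671
52 69.3 140 1434
56 69.57 136 1449
60 69.58 160 787
64 69.6 169 592
68 69.5 145 1062
72 69.09 96 2749
76 69.0 66 3768
80 69.95 117 1989
```

View pics/a2.png

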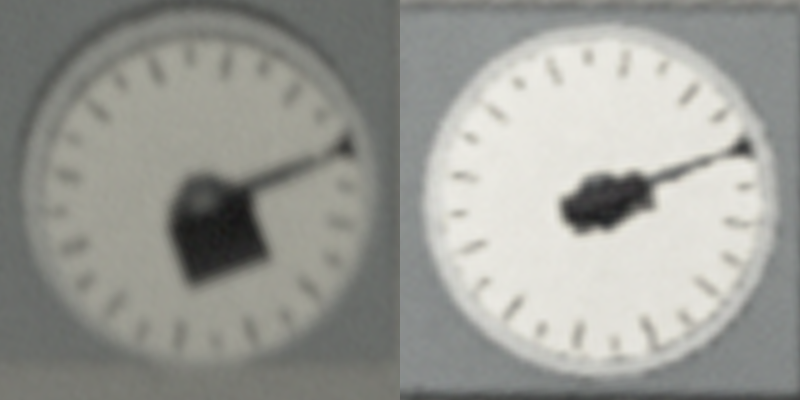

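The wedge at (742,146) in the right view sits at the end of the needle. Needle is at 69.6°, wedge at about 69.1°, so they agree within about 0.5°. Last, I check the lever ball, tub and bystanders.

```bash
python3 - <<'E'
from h import *
np.set_printoptions(precision=4,suppress=True)
a=viewer.capture('scene');b=viewer.capture('top')
for y in (-.0065,.0963):
    P=[*S(.155,y),.113];ua,ub=proj(a,P),proj(b,P)
    for p,u in((a,ua),(b,ub)):
        try: print(y,u,ball_uv(p,u,8))
        except Exception as e: print(y,u,e)
save(a,'s8')
E
```

```text
-0.0065 [315.4437 265.7759] (array([316.7326, 265.3721]), np.int64(86))
-0.0065 [308.8132 200.4785] (array([307.2955, 200.1591]), np.int64(44))
0.0963 [359.0633 279.4644] (array([nan, nan]), np.int64(0))
0.0963 [270.536  196.1302] (array([nan, nan]), np.int64(0))h.py:24: RuntimeWarning: Mean of empty slice.
  return np.array([u[w].mean(),v[w].mean()]),w.sum()
  ret = ret.dtype.type(ret / rcount)
```

View pics/s7.png

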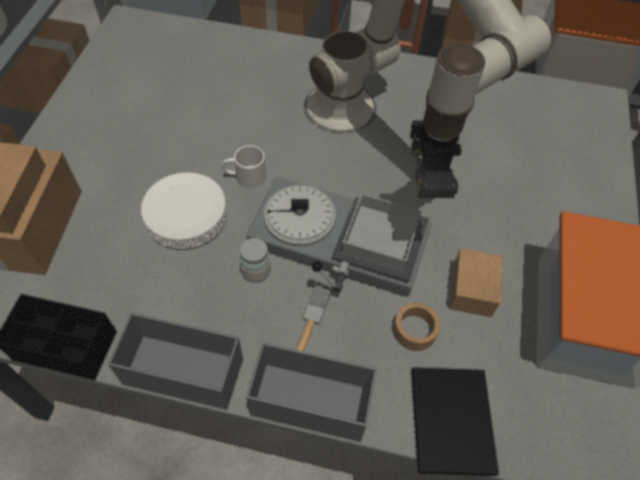

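The scene looks undisturbed and the tub is on the pan, but the ball is about 1.5 px short of the predicted spot. I measure it more carefully, with the saved first pictures for comparison.

```bash
python3 - <<'E'
from h import *
np.set_printoptions(precision=4,suppress=True)
a=viewer.capture('scene');b=viewer.capture('top')
def loc(f,u):
    g=cv2.imread(f,0).astype(np.float32); big=cv2.resize(cv2.getRectSubPix(g,(31,31),tuple(map(float,u))),None,fx=8,fy=8,interpolation=cv2.INTER_CUBIC)
    m=(big<60).astype(np.uint8); m=cv2.morphologyEx(m,cv2.MORPH_OPEN,cv2.getStructuringElement(cv2.MORPH_ELLIPSE,(33,33)))
    n,l,s,c=cv2.connectedComponentsWithStats(m); i=1+np.argmax(s[1:,4]); return np.array(u)+(c[i]+.5)/8-15.5, s[i]/8
save(b,'t9');save(a,'s9')
A0,i=loc('pics/s1.png',(358.7,278.1));print(A0,i);A1,i=loc('pics/s9.png',(316.7,265.4));print(A1,i)
B0,i=loc('pics/t1.png',(270.6,195.9));print(B0,i);B1,i=loc('pics/t9.png',(307.3,200.2));print(B1,i)
for z in(.113,): print('top',atz(b,B0,z),atz(b,B1,z),np.linalg.norm(atz(b,B0,z)-atz(b,B1,z)),'scene',np.linalg.norm(atz(a,A0,z)-atz(a,A1,z)))
print(tri([a,b],[A0,B0]),tri([a,b],[A1,B1]))
w=[cv2.resize(cv2.imread(f)[int(v)-20:int(v)+20,int(u)-20:int(u)+20],(400,400),interpolation=cv2.INTER_CUBIC) for f,u,v in(('pics/s9.png',325,275),('pics/t9.png',300,203))]
cv2.imwrite('pics/b.png',np.hstack(w))
E
```

```text
[360.703  277.9965] [   4.625    8.      26.375   13.875 1785.875]
[315.9126 263.9318] [   0.       6.375   29.375   14.625 1707.   ]
[270.6244 195.8112] [ 11.5    11.5     8.25    7.875 396.375]
[307.3763 200.1968] [ 11.75   11.5     7.625   8.    383.875]
top [0.6338 0.1689 0.113 ] [0.6222 0.0708 0.113 ] 0.09877424125489448 scene 0.10574687255484146
[0.6326 0.1702 0.1197] [0.6213 0.0692 0.1216]
```

View pics/b.png

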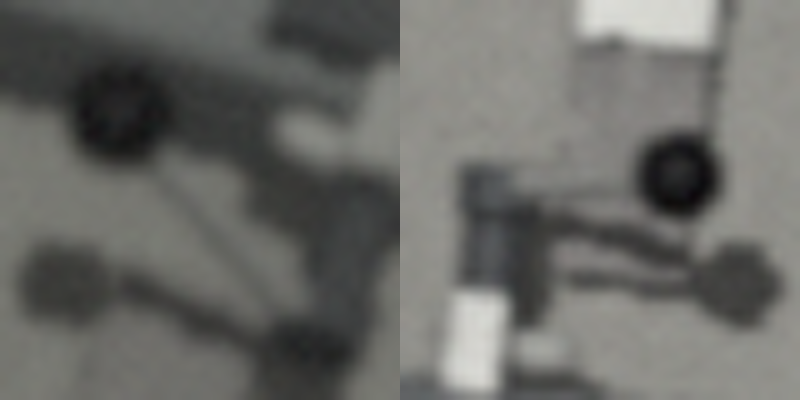

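Corrected for the top view's roughly 3% short scale (the housing reads 408 mm instead of 420), the ball has travelled about 102 mm. A full throw is 103 mm, and the lever did not give under 15 N, so it is at its stop. Handing in.

```bash
python3 -c "
from h import *
s=r.sense();print(s['time_s'],s['wrist_force'],np.abs(s['joint_velocities']).max());print(job.finish_job())"
```

```text
13.45 [ 0.49933518 -0.69404841 -0.39389154] 0.38113994672769896
the job is handed in; nothing more can be done
None
```

I freed the pan, then turned the dial until the zero wedge pointed at the needle's tip, and handed the job in at 13.5 s. The hand-in gave no verdict.

- **Lever:** I pushed it over with the closed fingers until it held against 15 N without moving. The ball travelled about 102 mm by triangulation, against 103 mm for a full throw. The top view alone read 99 mm, but that view also reads the housing about 3% short, so I took the lever as fully over.
- **Dial:** With the needle settled at about 69.6°, I gripped the knob, turned it about 108° clockwise and let go. In the last check the wedge read about 69.1°, so it agrees with the needle within about 0.5°.
- **Grip:** It started slightly off-centre, pulling sideways at up to about 24 N, and I recentred it before turning. I felt no other notable forces.
- **Surroundings:** The last pictures show the tub on the pan and everything round the scale apparently where it was; I checked this by eye, not by measurement. The arm was clear of everything at hand-in.

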